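Set up the pin stand and hang the slotted tray on it

ROBOT

A 6-joint arm with a two-finger parallel gripper is mounted at the origin on a cart in front of the work surface, level with it; the furniture and walls round the work are solid. World frame = base frame: x ahead of the robot, y to its left, z up, the work surface at z = 0. Lengths are in m, angles in rad, forces in N, time in s.
With the tool pointing down it reaches from about 0.25 to 0.725 m from the base axis. Payload 4 kg.
Tool frame: the origin (TCP) lies at the very end of the fingers, on their centre line; the grasp point (between the pads) lies bot.grasp_offset behind it (bot.grasp_offset is the distance from the TCP to the grasp point, in m); z points along the fingers, y is the direction in which the jaws open and shut (so a half turn about z gives the same grasp; the last joint's range is limited). The gripper opens to 85 mm and grips with 20 to 120 N. Pads are 22 mm wide; open, the fingers measure 114 mm over their backs; the gripper's body (76 mm by 85 mm) begins 54 mm behind the grasp point. The pads swing forward as they close: fully open they stand 13 mm farther back than shut.
Start: joints at [1.116, 0.241, 0.005, 1.335, 0, 1.571], TCP at [0.22, 0.449, 0.208] pointing down, gripper open.
Joint ranges: [-2.72, 2.72], [-1.05, 1.87], [-1.09, 1.28], [-1.99, 2.15], [-1.42, 1.44], [-3.14, 3.14]. Speed limits (rad/s): [2.79, 2.79, 3.14, 3.14, 3.14, 3.14].

INTERFACE

Orientations are given as a unit quaternion [x, y, z, w].
In Python, from workcell import bot gives the robot as it stands. The module is installed in compiled form; this text tells all that it offers.
- The arm moves only by the shell command python3 -m jog 'ROWS' [OPENING]. ROWS is JSON, a list that holds one entry, the list of rows, each a list of 6 numbers: the shift along the tool's x, y, z in m, then the turn, a rotation vector about the tool's x, y, z in degrees. In form: [[[dx, dy, dz, wx, wy, wz], ...]]. A call has 1 to 12 rows; each row shifts and turns the pose as measured when the row begins, along the tool's axes as they then stand; what a row does not reach is not made up. A row lasts 1/8 s, in which the tool goes at most 62.5 mm and 10.7 degrees, less where a joint would pass 70% of its speed; a pose out of reach is approached as far as the arm can. A call is refused whole if a number of a shift passes 0.0625 or a number of a turn 10.7, either way. A call with a gripper value outside its range is refused whole. OPENING is the finger opening in m, from 0 to 0.0854, set as the call begins (- or left out, the last holds). The fingers move at their own pace and stop on an object; the grip force is fixed at half the most. Time passes only in rows, so rows that do not move let the fingers close. It gives the time, the measured TCP pose, the force and the opening at its end, in the units of the state.
- bot.get_obs(): the state, without advancing time (a new reading comes with each control period).
- bot.camera(name): name is "scene" or "top"; returns a dict with "pixels" (400x640x3 uint8, red, green, blue), "fx", "fy", "cx", "cy" (pixels), "rvec" (rotation vector, rad) and "tvec" (3), from world to camera coordinates, as OpenCV has them. Camera axes: x right, y down, z forward; pixel columns grow to the right and rows downward; lengths in m; the calibration is good to about 2 mm. A picture is of the moment at which its call begins. There is no depth.
- bot.job_done(): hands the job in, once; it reports no verdict.
The state is a dict: "clock": time; "joint_pos": joint angles; "joint_vel": joint speeds; "tau": joint torques, N m; "eef_pos": TCP position; "tool_rot": TCP orientation; "ft_force": force on the tool from outside, world axes, zero at the start; "ft_torque": the same for the moment, N m; "grip_width": finger opening in m.
Only numpy, scipy, OpenCV 4.12 (cv2) and the standard library are available. Lean on these libraries where they do the work, as an engineer would, in place of code of your own. Each camera call takes 0.05 s, during which the arm holds its last target. There are 200 camera calls.

TASK

Set the blue pin stand down in the T-shaped nest on the grey plate, the right way round so that it sits flat, let go, and press down lightly on its top with the fingertips to check that it does not rock. Then take the yellow slotted tray by its top tab, slide its side slot sideways over the stand's pin behind the pin's head, lower it until it hangs on the pin, and let go. Tip nothing over and leave the beaker, bottle and vial at the back where they are.

Things in the scene. Friction and masses are not known exactly. Their poses are not given: they have to be found in the camera images.
- nest: Grey locating plate, 150 x 150 x 6 mm, fixed to the worktop. Origin: centre of its underside, z up. Dark steel strips 7 mm high on it (tops 13 mm above the underside) outline a T-shaped nest for the stand's foot, 3 mm clear all round: cross bar x -58 to -17 mm, y -53 to 53 mm; narrow tail x -17 to 58 mm, y -23 to 23 mm.
- nest_seat (a point): Where the stand's origin belongs when seated: on the plate's top face, 6 mm above the plate's origin; axes as the plate's, and parallel to the seated stand's (pin pointing to -x).
- pin_stand: Loose blue casting, 148 mm tall, 0.6 to 0.9 kg. Origin: under the middle of its upright, at foot level; z up; pin points to -x. T-shaped foot 14 mm high: cross bar x -55 to -20, y -50 to 50 mm; tail x -20 to 55, y -20 to 20 mm. It fits the nest one way only; turned round it stands on the strips and rocks. Upright 16 mm (x) by 30 mm (y).
- stand_top (a point): Centre of the flat top (16 x 30 mm) of the stand's upright, 148 mm above the stand's origin: the place to press. The upright can be gripped over its 30 mm width (y) down to 48 mm below this point; a rib stands behind it (+x) lower than that. The centre of mass lies near below.
- pin_mid (a point): Middle of the pin's free length, on its axis: 127 mm above the stand's origin, 16 mm to its -x side; axes as the stand's. Steel pin 10 mm thick, level, along x, 16 mm free between the upright's face and its round head (26 mm wide, 6 mm thick), which is too big for the slot.
- hang_tray: Loose yellow slotted tray on an upright slotted back plate, 0.13 to 0.2 kg, standing on the worktop. Origin: underside of the back plate, mid width and thickness; z up. Open tray (24 mm high, 70 mm wide) reaches 59 mm to -x. Back plate 8 mm thick (x), 70 mm wide (y), 115 mm high. It hangs with axes parallel to the stand's, the plate between head and upright, tray on the head's side.
- tab_grip (a point): Middle of the tray's grip tab, 148 mm above the tray's origin; axes as the tray's. Tab 10 mm thick in x, 36 mm wide in y, from 115 to 168 mm above the origin (33 mm below this point to 20 mm above it). When the tray hangs, the top of the stand's upright is 37 mm below this point.
- slot_mouth (a point): Middle of the slot's open end: at the back plate's -y edge (y = -35 mm), 79 mm above the tray's origin; axes as the tray's. The slot goes through the plate as a level channel 18 mm high, from here in to y = +7 mm. So the tray starts on the pin's +y side, channel level with the pin, and slides to -y until the pin is under the notch (y = 0).
- slot_seat (a point): Where the pin's axis lies when the tray hangs: y = 0, mid thickness, 91 mm above the tray's origin, 12 mm above the channel's middle; axes as the tray's. A notch 14 mm wide (y -7 to 7 mm) rises here from the channel's inner end, its top 96 mm above the origin; the tray drops 12 mm for the pin to seat in it.
- beaker: Small clear beaker, 61 mm wide, 68 mm tall; a bystander at the back of the work, not to be disturbed. Origin: centre of its underside.
- reagent_bottle: Small white-capped bottle, 53 mm wide, 105 mm tall; a bystander at the back of the work, not to be disturbed. Origin: centre of its underside.
- brown_vial: Brown vial, 29 mm wide, 60 mm tall; a bystander at the back of the work, not to be disturbed. Origin: centre of its underside.

How it is judged:
By the outcome, as a careful person would: the job done as asked, in the order asked, and still so for the second after the job is handed in, with the robot touching nothing.
It also fails if it takes over 64 s, if anything falls off the work surface, if the arm or the gripper's body presses on something with over 40 N, if the wrist force passes 120 N, or if a joint passes its speed limit or range.

## Working session

There is one attempt and no reset: what is moved stays moved. The work goes in short steps, Python scripts to look and compute and a shell command to move; the robot and the scene stay as the last step left them, time stands still between calls to the robot, and variables do not carry over. Pictures are saved under pics/ and viewed, on a budget of 10 in all, crops included, one or two more only if the job needs it, and the job is handed in when it is done.

```bash
mkdir -p pics; python3 - <<'E'
from workcell import bot
import cv2,numpy as np
for n in("scene","top"):
    c=bot.camera(n); cv2.imwrite(f"pics/{n}0.png",c["pixels"][:,:,::-1])
    R=cv2.Rodrigues(np.array(c["rvec"]))[0]; print(n,c["fx"],c["cx"],c["cy"],"cam at",-R.T@np.array(c["tvec"]).ravel(),R.round(2).tolist())
o=bot.get_obs();print({k:np.round(v,3).tolist() for k,v in o.items()},bot.grasp_offset)
E
```

```text
scene 424.25417610255437 316.54505692694704 199.08257505283865 cam at [0.29160961 0.51739017 0.87301577] [[-0.87, -0.5, 0.01], [-0.4, 0.67, -0.63], [0.31, -0.55, -0.77]]
top 452.4300035673673 316.9149043411436 205.19389960097254 cam at [ 0.46008548 -0.03841313  1.35663843] [[0.01, -1.0, 0.01], [-1.0, -0.01, -0.08], [0.08, -0.0, -1.0]]
{'clock': 0.1, 'joint_pos': [1.116, 0.241, 0.004, 1.335, -0.0, 1.571], 'joint_vel': [0.0, -0.002, 0.001, -0.001, 0.002, -0.001], 'tau': [0.0, -37.314, 25.301, 0.011, 0.0, 0.0], 'eef_pos': [0.219, 0.449, 0.207], 'tool_rot': [0.225, 0.974, -0.001, -0.0], 'ft_force': [-0.183, 0.285, -0.533], 'ft_torque': [-0.011, 0.049, 0.025], 'grip_width': 0.085} 0.0187
```

View pics/scene0.png

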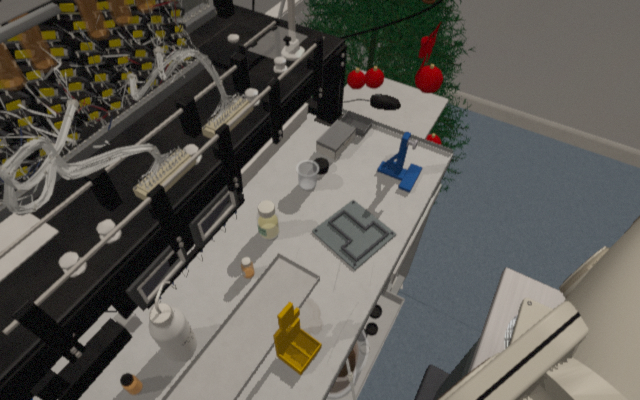

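View pics/top0.png

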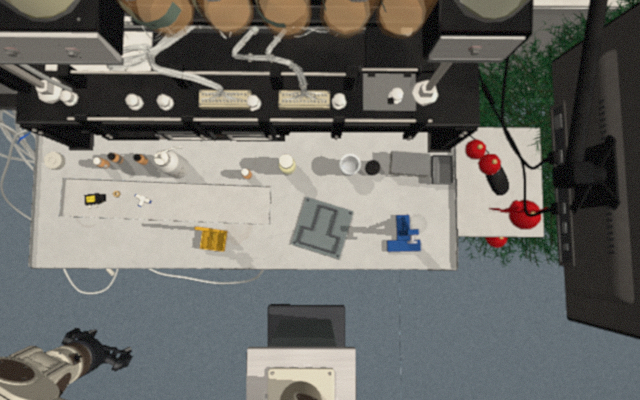

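The scene view shows the tray at about (297,340), the nest at (354,233) and the stand at (402,165). In the top view they are at (211,238), (322,227) and (403,233). Next I'll enlarge both views.

```bash
python3 - <<'E'
import cv2,numpy as np
t=cv2.imread("pics/top0.png");s=cv2.imread("pics/scene0.png")
def crop(im,x,y,w,h,k):
    a=cv2.resize(im[y:y+h,x:x+w],None,fx=k,fy=k,interpolation=cv2.INTER_CUBIC)
    for i in range(0,w,10):
        cv2.line(a,(i*k,0),(i*k,12 if (x+i)%50==0 else 5),(0,0,255),1)
        if (x+i)%20==0: cv2.putText(a,str(x+i),(i*k,22),0,.35,(0,0,255))
    for i in range(0,h,10):
        cv2.line(a,(0,i*k),(5,i*k),(0,0,255),1)
        if (y+i)%20==0: cv2.putText(a,str(y+i),(6,i*k+4),0,.35,(0,0,255))
    return a
A=np.zeros((600,800,3),np.uint8)
for a,(px,py) in((crop(t,190,220,45,40,6),(0,0)),(crop(t,380,205,50,55,6),(280,0)),(crop(s,270,300,55,75,4),(580,0)),(crop(t,290,190,70,70,4),(0,332)),):
    A[py:py+a.shape[0],px:px+a.shape[1]]=a[:600-py,:800-px]
a=crop(s,370,130,60,64,4);A[340:596,300:540]=a
cv2.imwrite("pics/A.png",A)
cv2.imwrite("pics/B.png",crop(s,305,195,95,75,8))
E
```

```text
(no output)
```

View pics/A.png

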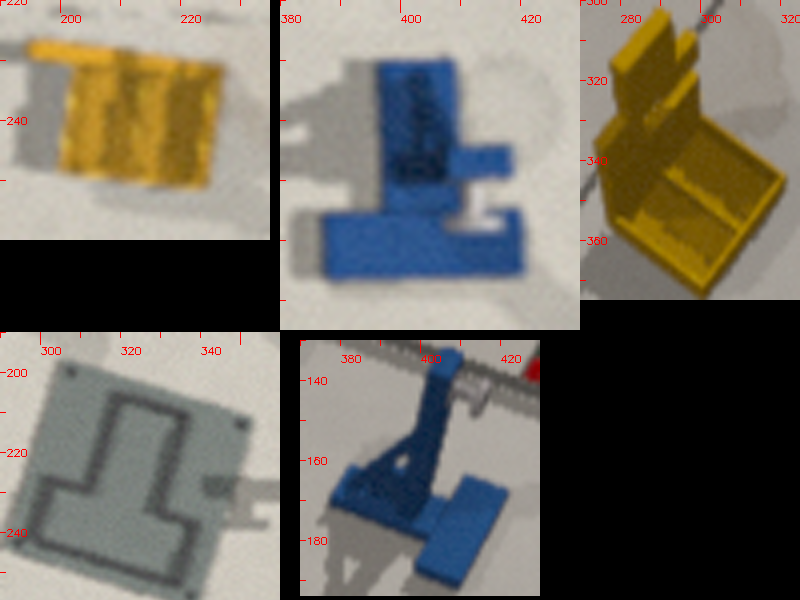

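View pics/B.png

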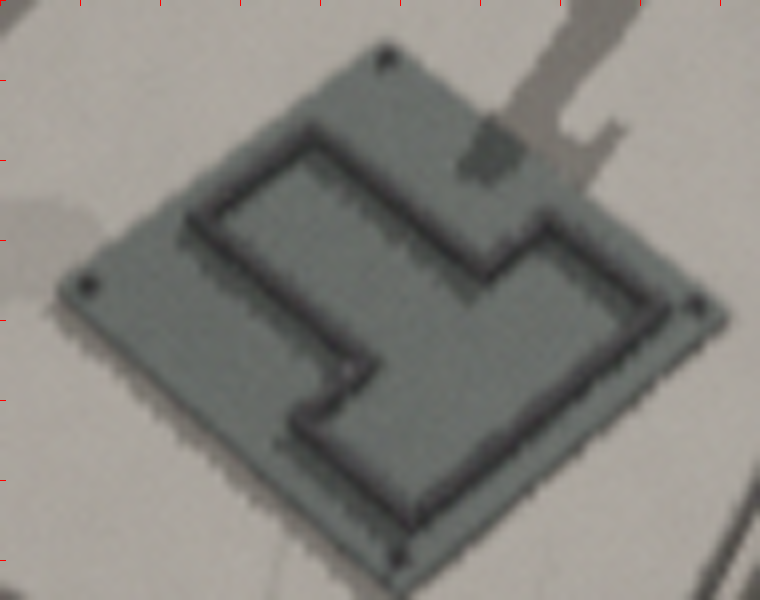

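Crops: the stand's cross bar faces the robot, with foot corners in the top view at about (387,251), (421,251) and (396,215). The nest plate corners are at about (305,197), (353,211), (339,257) and (293,244) in top, and (354,200), (396,235), (355,269) and (312,231) in scene. The tray's back plate is on the far side with its tab end near (195,227), and the tray faces the robot. I'll fit all three poses to both views.

```bash
cat > fit.py <<'E'
from workcell import bot
import cv2,numpy as np
from scipy.optimize import minimize,least_squares
B=lambda x0,x1,y0,y1,z0,z1:np.array([[x,y,z] for x in(x0,x1) for y in(y0,y1) for z in(z0,z1)])/1e3
stand=[B(-55,-20,-50,50,0,14),B(-20,55,-20,20,0,14),B(-8,8,-15,15,0,148)]
rib=np.array([[8,y,z] for y in(-5,5) for z in(14,95)]+[[50,y,14] for y in(-5,5)])/1e3
tray=[B(-59,4,-35,35,0,24),B(-4,4,-35,35,0,70),B(-4,4,7,35,0,115),B(-4,4,-35,-7,88,115),B(-4,4,-7,35,96,115),B(-5,5,-18,18,115,168)]
def load(pre=None):
    out={}
    for n in("top","scene"):
        c=bot.camera(n); out[n]=c
    return out
def proj(c,P,k=1):
    p=cv2.projectPoints(np.asarray(P,float),np.array(c["rvec"]),np.array(c["tvec"]),np.array([[c["fx"],0,c["cx"]],[0,c["fy"],c["cy"]],[0,0,1]]),None)[0][:,0]
    return (p+.5)*k-.5 if k>1 else p
def T(q,P):
    c,s=np.cos(q[2]),np.sin(q[2]); z=q[3] if len(q)>3 else 0
    return P@np.array([[c,s,0],[-s,c,0],[0,0,1]])+[q[0],q[1],z]
def mask(c,col,roi,k):
    p=c["pixels"].astype(float); r,g,b=p[...,0],p[...,1],p[...,2]
    a=np.clip((b-r)/50,0,1) if col=="blue" else np.clip((r-b)/70,0,1)
    a=cv2.resize(a,None,fx=k,fy=k,interpolation=cv2.INTER_CUBIC)>.5
    m=np.zeros_like(a); x0,y0,x1,y1=[v*k for v in roi]; m[y0:y1,x0:x1]=a[y0:y1,x0:x1]; return m
def rend(c,q,parts,k,shape):
    m=np.zeros(shape,np.uint8)
    for P in parts:
        h=cv2.convexHull(np.float32(proj(c,T(q,P),k)))
        cv2.fillConvexPoly(m,np.int32(np.round(h*16)),1,lineType=8,shift=4)
    return m>0
def fit(cams,parts,col,rois,q0,k=5):
    ms={n:mask(cams[n],col,rois[n],k) for n in rois}
    f=lambda q:sum((rend(cams[n],q,parts,k,ms[n].shape)^ms[n]).sum()/ms[n].sum() for n in ms)
    best=None
    for d in(.012,.004,.0015):
        q0=np.array(q0); S=np.vstack([q0]+[q0+np.eye(len(q0))[i]*(d if i!=2 else d*12) for i in range(len(q0))])
        r=minimize(f,q0,method="Nelder-Mead",options=dict(initial_simplex=S,xatol=1e-4,fatol=1e-4)); q0=r.x
    return r.x,r.fun
E
cat > m.py <<'E'
from fit import *
C=load()
g=B(-75,75,-75,75,0,6)
N=np.array([[75,75,6],[75,-75,6],[-75,-75,6],[-75,75,6]])/1e3
O={"top":[(305.3,197.5),(353,211.5),(338.7,257),(293,244)],"scene":[(312.2,231),(353.75,199.75),(396.2,234.75),(355,269)]}
for w in(["top"],["scene"],["top","scene"]):
    r=least_squares(lambda q:np.concatenate([(proj(C[n],T(q,N))-O[n]).ravel() for n in w]),[.35,0,-.3]+([0] if len(w)>1 else []))
    print("nest",w,r.x.round(4),np.degrees(r.x[2]).round(1),r.fun.round(1))
R={"top":(380,205,430,260),"scene":(365,125,430,195)};K={"top":(185,215,235,260),"scene":(268,298,326,378)}
for nm,p,c,roi,q in(("stand",stand+[rib],"blue",R,[.33,-.27,0]),("tray",tray,"yellow",K,[.37,.3,0])):
    for w in(["top"],["scene"],["top","scene"]):
        x,f=fit(C,p,c,{n:roi[n] for n in w},q+([0] if len(w)>1 else [])); print(nm,w,x.round(4),np.degrees(x[2]).round(1),round(f,3))
E
python3 m.py
```

```text
nest ['top'] [ 0.5046 -0.0619 -0.2764] -15.8 [ 0.1 -1.1  0.5 -1.2  1.1  1.7 -1.7  0.6]
nest ['scene'] [ 0.5013 -0.0573 -0.3034] -17.4 [-0.6 -0.4 -0.1 -0.4  0.8 -0.5 -0.1  1. ]
nest ['top', 'scene'] [ 0.5041 -0.0629 -0.2912 -0.01  ] -16.7 [ 1.  -0.9  0.8 -0.4  0.8  2.  -1.4  0.3 -0.5  0.2 -0.8  0.2 -0.  -0.7
  0.1  0.8]
stand ['top'] [ 0.8352 -0.0376  3.1491] 180.4 2.009
stand ['scene'] [ 1.1773 -1.4173  0.744 ] 42.6 1.0
stand ['top', 'scene'] [ 6.7741  1.6424  8.0604 -9.8529] 461.8 2.0
tray ['top'] [ 0.4947  0.2588 -0.0916] -5.2 0.058
tray ['scene'] [0.29  0.344 0.384] 22.0 1.0
tray ['top', 'scene'] [  21.6439   98.2547 -166.5618 -176.4835] -9543.3 2.0
```

```bash
python3 - <<'E'
s=open("fit.py").read()
s=s.replace('''else np.clip((r-b)/70,0,1)
''','''else np.clip((r-b)/70,0,1)
    if col=="grey": a=cv2.morphologyEx(np.clip((g-r+4)/8+0*r,0,1),cv2.MORPH_CLOSE,np.ones((9,9)))
''')
open("fit.py","w").write(s)
m=open("m.py").read().replace("[.33,-.27,0]","[.485,-.27,0]").replace("[.37,.3,0]","[.495,.258,-.09]").replace('for nm,p,c,roi,q in(','Q={"top":(285,190,360,265),"scene":(305,195,400,275)}\nfor nm,p,c,roi,q in(("nest",[g],"grey",Q,[.5013,-.06,-.29]),')
m=m.replace("for w in([","for w in([",1)
open("m.py","w").write(m)
E
python3 m.py|grep -v "nest.*1\]$"; python3 -c "
from fit import *
c=bot.camera('top')['pixels'].astype(int)
for x,y in((330,200),(320,230),(300,225),(345,240),(360,210)):print((x,y),c[y,x])"
```

```text
nest ['top'] [ 0.5046 -0.0619 -0.2764] -15.8 [ 0.1 -1.1  0.5 -1.2  1.1  1.7 -1.7  0.6]
nest ['scene'] [ 0.5013 -0.0573 -0.3034] -17.4 [-0.6 -0.4 -0.1 -0.4  0.8 -0.5 -0.1  1. ]
nest ['top', 'scene'] [ 0.5041 -0.0629 -0.2912 -0.01  ] -16.7 [ 1.  -0.9  0.8 -0.4  0.8  2.  -1.4  0.3 -0.5  0.2 -0.8  0.2 -0.  -0.7
  0.1  0.8]
nest ['top'] [ 0.5047 -0.0602 -0.2935] -16.8 0.033
nest ['scene'] [ 0.5044 -0.0593 -0.2902] -16.6 0.047
nest ['top', 'scene'] [ 0.5049 -0.0604 -0.2924 -0.0031] -16.8 0.075
stand ['top'] [ 0.4901 -0.3017  0.0058] 0.3 0.135
stand ['scene'] [ 0.4899 -0.303   0.0629] 3.6 0.224
stand ['top', 'scene'] [ 0.491  -0.3037  0.0474 -0.0076] 2.7 0.348
tray ['top'] [ 0.4947  0.2588 -0.0904] -5.2 0.059
tray ['scene'] [ 0.4939  0.259  -0.1114] -6.4 0.022
tray ['top', 'scene'] [ 0.4944  0.2588 -0.1007 -0.002 ] -5.8 0.086
(330, 200) [203 197 190]
(320, 230) [122 130 125]
(300, 225) [103 109 106]
(345, 240) [168 164 160]
(360, 210) [204 197 186]
```

```bash
cat > ov.py <<'E'
from fit import *
def ov(C,items,views,fn):
    out=[]
    for n,roi,k in views:
        im=cv2.resize(C[n]["pixels"][:,:,::-1],None,fx=k,fy=k,interpolation=cv2.INTER_CUBIC)
        for q,parts in items:
            for P in parts:
                u=proj(C[n],T(np.array(q),P),k)
                for i in range(len(P)):
                    for j in range(i):
                        if (np.abs(P[i]-P[j])>1e-9).sum()==1: cv2.line(im,tuple(map(int,u[i].round())),tuple(map(int,u[j].round())),(0,255,0),1)
        x0,y0,x1,y1=[v*k for v in roi]; out.append(im[y0:y1,x0:x1])
    h=max(o.shape[0] for o in out); out=[cv2.copyMakeBorder(o,0,h-o.shape[0],0,5,0) for o in out]
    cv2.imwrite(fn,np.hstack(out))
head=B(-30,-24,-13,13,114,140); pin=B(-24,-8,-5,5,122,132)
E
python3 - <<'E'
from ov import *
C=load(); ov(C,[([.490,-.3025,.02],stand+[head])],[("top",(380,205,430,260),7),("scene",(368,127,430,195),7)],"pics/C.png")
m=mask(C["top"],"blue",(380,205,430,260),1); print(m[205:260,380:430].sum())
E
```

```text
741
```

View pics/C.png

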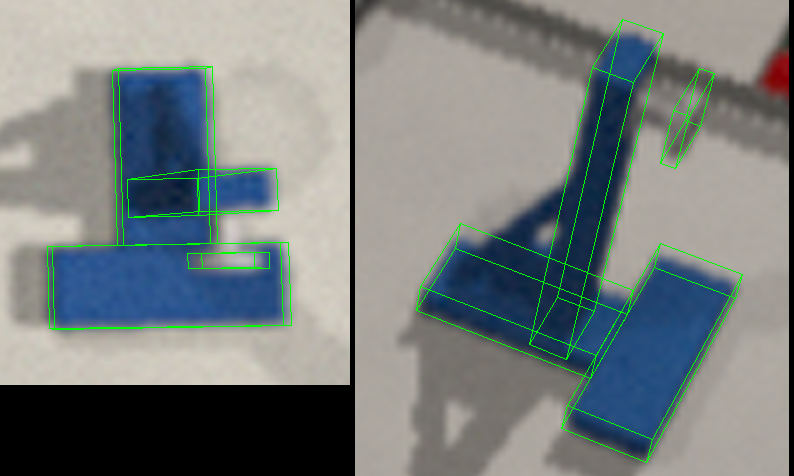

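The overlay shows the stand the right way round, but it looks about 3% smaller than the model. I'll add a scale parameter to the fit to check.

```bash
cat > ss.py <<'E'
from ov import *
C=load()
R={"top":(380,205,430,260),"scene":(365,125,430,195)};k=5
for parts,drop in ((stand+[rib],0),(stand,1)):
  for w in(["top"],["scene"],["top","scene"]):
    ms={n:mask(C[n],"blue",R[n],k) for n in w}
    W={}
    for n in ms: # ignore pin head and rib zones
        ig=rend(C[n],[.49,-.3025,.02],[head*1,pin]+([rib+[.0,0,0]] if drop else []),k,ms[n].shape); W[n]=~cv2.dilate(ig.astype(np.uint8),np.ones((9,9))).astype(bool)
    f=lambda q:sum(((rend(C[n],q[:3],[P*q[3] for P in parts],k,ms[n].shape)^ms[n])&W[n]).sum()/ms[n].sum() for n in ms)
    q0=np.array([.49,-.3025,.02,.98])
    for d in(.01,.004):
        S=np.vstack([q0]+[q0+np.eye(4)[i]*d*[1,1,8,4][i] for i in range(4)])
        r=minimize(f,q0,method="Nelder-Mead",options=dict(initial_simplex=S,xatol=1e-4,fatol=1e-4));q0=r.x
    print(drop,w,q0.round(4),np.degrees(q0[2]).round(2),round(r.fun,3))
ov(C,[(q0[:3],[P*q0[3] for P in stand])],[("top",(380,205,430,260),7),("scene",(368,127,430,195),7)],"pics/D.png")
E
python3 ss.py
```

```text
0 ['top'] [ 0.4897 -0.3018  0.027   0.9693] 1.55 0.043
0 ['scene'] [ 0.4886 -0.3029  0.0239  0.948 ] 1.37 0.129
0 ['top', 'scene'] [ 0.4892 -0.3025  0.0313  0.9595] 1.79 0.182
1 ['top'] [ 0.4896 -0.3021  0.0276  0.9679] 1.58 0.041
1 ['scene'] [ 0.4893 -0.3035  0.0252  0.9562] 1.45 0.091
1 ['top', 'scene'] [ 0.4892 -0.3025  0.0264  0.96  ] 1.51 0.136
```

Both views put the stand at (0.4895, -0.3025) with yaw about 1.5°, whatever its scale. Nest is (0.5047, -0.0598) at -16.7° and tray is (0.4943, 0.2589) at -5.8°. Now a helper for the move offsets, and a first rotation.

```bash
cat > go.py <<'E'
import sys,numpy as np
from workcell import bot
from scipy.spatial.transform import Rotation as R
o=bot.get_obs(); r=R.from_quat(o["tool_rot"]); M=r.as_matrix()
print("t",round(o["clock"],2),"pos",np.round(o["eef_pos"],4),"head",np.degrees(np.arctan2(M[1,1],M[0,1])).round(2),"tilt",np.round(M[:2,2],3),"q",np.round(o["joint_pos"],2),"F",np.round(o["ft_force"],1),"w",round(float(o["grip_width"]),4))
if len(sys.argv)>1:
    x,y,z,h=map(float,sys.argv[1:5]); a=np.radians(h)
    G=np.array([[-np.sin(a),np.cos(a),0],[np.cos(a),np.sin(a),0],[0,0,-1]]).T
    d=M.T@(np.array([x,y,z])-o["eef_pos"]); print("dtool mm",np.round(d*1e3,1),"norm",round(np.linalg.norm(d)*1e3,1),"rot",np.round((r.inv()*R.from_matrix(G)).as_rotvec(degrees=True),2))
    print("after-rot dtool mm",np.round(G.T@(np.array([x,y,z])-o["eef_pos"])*1e3,1))
E
python3 -m jog '[[[0,0,-0.03,0,0,-9.2],[0,0,-0.02,0,0,-9.2],[0,0,0,0,0,-9.2],[0,0,0,0,0,0]]]' 0.0854
python3 go.py 0.4895 -0.3025 0.25 91.5
```

```text
clock: 1.05
eef_pos: [0.2195, 0.4489, 0.2593]
tool_rot: [-0.02, 1.0, -0.0, -0.0]
ft_force: [0.9, -0.1, 0.4]
grip_width: 0.0853
t 1.05 pos [0.2195 0.4489 0.2593] head 92.32 tilt [-0.    -0.001] q [ 1.12  0.22  0.12  1.46 -0.    1.08] F [ 0.9 -0.1  0.4] w 0.0853
dtool mm [-239.3 -761.7    9.7] norm 798.5 rot [-0.03 -0.02  0.82]
after-rot dtool mm [-250.2 -758.2    9.3]
```

```bash

python3 -m jog '[[[-0.018,-0.057,0,0,0,0.8],[-0.018,-0.057,0,0,0,0],[-0.018,-0.057,0,0,0,0],[-0.018,-0.057,0,0,0,0],[-0.018,-0.057,0,0,0,0],[-0.018,-0.057,0,0,0,0],[-0.018,-0.057,0,0,0,0],[-0.018,-0.057,0,0,0,0],[-0.018,-0.057,0,0,0,0],[-0.018,-0.057,0,0,0,0],[-0.018,-0.057,0,0,0,0],[-0.018,-0.057,0,0,0,0]]]' >/dev/null
python3 go.py 0.4895 -0.3025 0.25 91.5
```

```text
t 2.55 pos [ 0.4505 -0.2492  0.2584] head 89.92 tilt [ 0.006 -0.   ] q [-0.51  0.25  0.15  1.46  0.   -0.51] F [0.4 1.1 0.2] w 0.0851
dtool mm [-39.1 -53.2   8.6] norm 66.6 rot [-0.01  0.34 -1.58]
after-rot dtool mm [-37.6 -54.3   8.4]
```

```bash

python3 -m jog '[[[-0.0195,-0.0265,0.004,0,0.3,-1.5],[-0.019,-0.027,0.004,0,0,0],[0,0,0,0,0,0]]]' >/dev/null
python3 go.py 0.4895 -0.3025 0.105 91.5
python3 - <<'E'
from ov import *
C=load()
o=bot.get_obs()
tip=np.array(o["eef_pos"])
for n in C:print(n,proj(C[n],[tip]))
ov(C,[([.4895,-.3025,.026],stand)],[("top",(370,195,440,265),5),("scene",(355,100,435,195),5)],"pics/E.png")
E
```

```text
t 2.92 pos [ 0.4899 -0.3087  0.2473] head 90.56 tilt [-0.002  0.001] q [-0.56  0.39  0.32  1.5  -0.   -0.57] F [ 0.  -0.2 -0.5] w 0.0854
dtool mm [  0.    6.1 142.3] norm 142.4 rot [ 0.07 -0.12 -0.94]
after-rot dtool mm [  0.2   6.3 142.3]
top [[424.30197708 230.98722833]]
scene [[415.23583141 100.69009116]]
```

View pics/E.png

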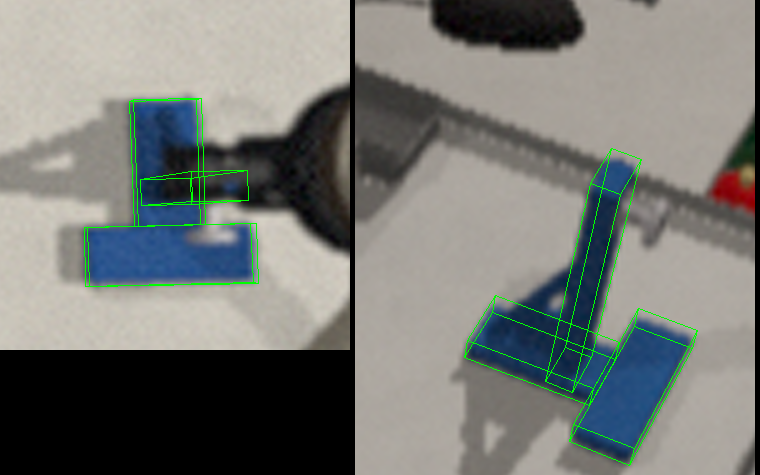

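The green model box on the upright matches to within 2 px and the fingers are above it. Descending, staged.

```bash

python3 -m jog '[[[0,0.0063,0,0,0,-0.9],[0,0,0.03,0,0,0],[0,0,0,0,0,0]]]' >/dev/null
python3 go.py 0.4895 -0.3025 0.106 91.5
```

```text
t 3.4 pos [ 0.4883 -0.2971  0.2201] head 91.75 tilt [0.    0.001] q [-0.55  0.38  0.23  1.42  0.   -0.58] F [-0.3 -0.6  1. ] w 0.0855
dtool mm [ -1.   -5.5 114.1] norm 114.3 rot [0.05 0.01 0.25]
after-rot dtool mm [ -1.1  -5.4 114.1]
```

```bash

python3 -m jog '[[[-0.001,-0.005,0.02,0,0,0],[0,0,0.03,0,0,0],[0,0,0.03,0,0,0],[0,0,0,0,0,0],[0,0,0,0,0,0]]]' >/dev/null
python3 go.py 0.4895 -0.3025 0.106 91.5
```

```text
t 4.03 pos [ 0.4934 -0.3009  0.1493] head 91.97 tilt [ 0.013 -0.006] q [-0.55  0.41  0.09  1.24  0.   -0.58] F [1.4 0.7 0.3] w 0.0852
dtool mm [ 4.5 -1.2 43.2] norm 43.5 rot [-0.38  0.72  0.47]
after-rot dtool mm [ 4.  -1.5 43.3]
```

```bash

python3 -m jog '[[[0.004,-0.001,0,-0.4,0.7,0.4],[0,0,0,0,0,0],[0,0,0.02,0,0,0],[0,0,0,0,0,0],[0,0,0.012,0,0,0],[0,0,0,0,0,0],[0,0,0,0,0,0]]]' >/dev/null
python3 go.py 0.4895 -0.3025 0.106 91.5
```

```text
t 4.9 pos [ 0.4928 -0.3043  0.1232] head 91.53 tilt [ 0.009 -0.005] q [-0.55  0.44  0.06  1.18  0.   -0.58] F [0.6 1.2 0.1] w 0.0854
dtool mm [ 3.4  2.  17.1] norm 17.6 rot [-0.3   0.5   0.03]
after-rot dtool mm [ 3.2  1.9 17.2]
```

```bash

python3 -m jog '[[[0.0035,0.002,0.017,-0.3,0.5,0],[0,0,0,0,0,0]]]' >/dev/null
python3 go.py 0.4895 -0.3025 0.106 91.5
python3 -m jog '[[[0,0,0,0,0,0],[0,0,0,0,0,0],[0,0,0,0,0,0]]]' >/dev/null
python3 go.py 0.4895 -0.3025 0.106 91.5
```

```text
t 5.15 pos [ 0.4891 -0.3023  0.1051] head 91.53 tilt [-0.001  0.   ] q [-0.55  0.45  0.03  1.15  0.   -0.58] F [0.5 0.3 0.5] w 0.0853
dtool mm [-0.4 -0.2 -0.9] norm 1.0 rot [ 0.03 -0.03  0.03]
after-rot dtool mm [-0.4 -0.2 -0.9]
t 5.53 pos [ 0.4893 -0.3024  0.1053] head 91.53 tilt [-0.  0.] q [-0.55  0.45  0.03  1.15  0.   -0.58] F [-0.4  0.3 -0.4] w 0.0851
dtool mm [-0.2 -0.1 -0.7] norm 0.8 rot [ 0.01 -0.01  0.03]
after-rot dtool mm [-0.2 -0.1 -0.7]
```

```bash

python3 -m jog '[[[0,0,0,0,0,0],[0,0,0,0,0,0],[0,0,0,0,0,0],[0,0,0,0,0,0],[0,0,0,0,0,0],[0,0,0,0,0,0]]]' 0.0 >/dev/null
python3 go.py 0.4895 -0.3025 0.106 91.5
```

```text
t 6.28 pos [ 0.4895 -0.3021  0.106 ] head 91.56 tilt [0.001 0.001] q [-0.55  0.45  0.03  1.15  0.   -0.58] F [-0.6  1.1  1. ] w 0.0286
dtool mm [ 0.  -0.4  0. ] norm 0.4 rot [0.03 0.04 0.06]
after-rot dtool mm [ 0.  -0.4  0. ]
```

The grip holds at 28.6 mm. Lifting.

```bash

python3 -m jog '[[[0,0,-0.01,0,0,0],[0,0,-0.015,0,0,0],[0,0,-0.02,0,0,0],[0,0,0,0,0,0]]]' >/dev/null
python3 go.py 0.5047 -0.0598 0.152 73.3
python3 - <<'E'
from ov import *
C=load();ov(C,[],[("top",(370,195,440,265),5),("scene",(355,100,435,195),5)],"pics/F.png")
E
```

```text
t 6.78 pos [ 0.4867 -0.3008  0.1489] head 91.53 tilt [-0.008  0.005] q [-0.55  0.42  0.11  1.27  0.   -0.58] F [ 1.1 -0.7 -7.9] w 0.0282
dtool mm [-24.4 240.5  -2. ] norm 241.7 rot [ 0.23 -0.5  18.23]
after-rot dtool mm [ 52.  236.1  -3.1]
```

View pics/F.png

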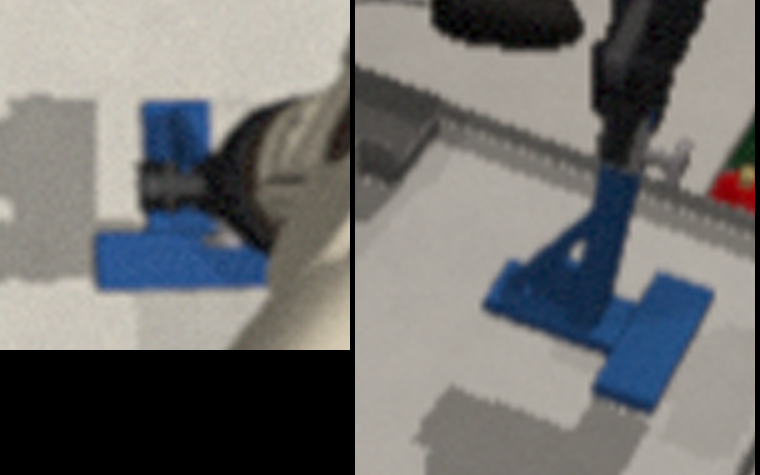

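The stand is held level and clear of the table. Carrying it over the nest.

```bash

python3 -m jog '[[[0,0,0,0.2,-0.5,6],[0,0,0,0,0,6],[0,0,0,0,0,6],[0.0087,0.039,0,0,0,0],[0.0087,0.039,0,0,0,0],[0.0087,0.039,0,0,0,0],[0.0087,0.039,0,0,0,0],[0.0087,0.039,0,0,0,0],[0.004,0.02,0,0,0,0],[0,0,0,0,0,0],[0,0,0,0,0,0]]]' >/dev/null
python3 go.py 0.5047 -0.0598 0.152 73.3
```

```text
t 8.25 pos [ 0.495  -0.0722  0.1354] head 72.78 tilt [-0.025  0.011] q [-0.15  0.31 -0.1   1.19  0.01  0.15] F [-0.2  0.  -7.7] w 0.0283
dtool mm [ -5.2  14.7 -16.7] norm 22.8 rot [ 0.17 -1.54 -0.51]
after-rot dtool mm [ -5.8  14.6 -16.6]
```

```bash

python3 -m jog '[[[-0.0052,0.0147,-0.0167,0.17,-1.5,-0.5],[0,0,0,0,0,0],[0,0,0,0,0,0]]]' >/dev/null
python3 go.py 0.5047 -0.0598 0.152 73.3
cat > seat.py <<'E'
from ov import *
C=load(); R={"top":(285,190,360,265),"scene":(305,140,405,275)}
o=bot.get_obs(); e=o["eef_pos"]; z=e[2]-.106
k=5
for w in(["top"],["scene"]):
    ms={n:mask(C[n],"blue",R[n],k) for n in w}
    f=lambda q:sum((rend(C[n],[q[0],q[1],q[2],z],[P*.965 for P in stand[:2]],k,ms[n].shape)^ms[n])[:,:].sum()/ms[n].sum() for n in ms)
    q0=np.array([.5047,-.0598,-.29])
    for d in(.008,.004):
        S=np.vstack([q0]+[q0+np.eye(3)[i]*d*[1,1,8][i] for i in range(3)])
        r=minimize(f,q0,method="Nelder-Mead",options=dict(initial_simplex=S,xatol=1e-4,fatol=1e-4));q0=r.x
    print(w,q0.round(4),np.degrees(q0[2]).round(2),round(r.fun,3))
nst=[B(-58,-17,-53,53,6,6.01),B(-17,58,-23,23,6,6.01),B(-75,75,-75,75,0,6)]
ov(C,[((e[0],e[1],np.radians(-16.7),z),[P*.965 for P in stand[:2]]),((.5047,-.0598,np.radians(-16.7)),nst)],[("top",(290,190,358,262),6),("scene",(308,185,400,275),4)],"pics/G.png")
E
python3 seat.py
```

```text
t 8.62 pos [ 0.5053 -0.0605  0.1531] head 73.17 tilt [ 0.001 -0.001] q [-0.12  0.29 -0.08  1.2  -0.    0.17] F [-0.8 -0.  -8.9] w 0.0284
dtool mm [0.7 0.5 1.1] norm 1.4 rot [-0.03  0.06 -0.13]
after-rot dtool mm [0.7 0.5 1.1]
['top'] [ 0.5047 -0.0598 -0.29  ] -16.62 inf
['scene'] [ 0.5058 -0.0616 -0.3134] -17.96 0.238seat.py:7: RuntimeWarning: divide by zero encountered in scalar divide
  f=lambda q:sum((rend(C[n],[q[0],q[1],q[2],z],[P*.965 for P in stand[:2]],k,ms[n].shape)^ms[n])[:,:].sum()/ms[n].sum() for n in ms)
  np.max(np.abs(fsim[0] - fsim[1:])) <= fatol):
```

View pics/G.png

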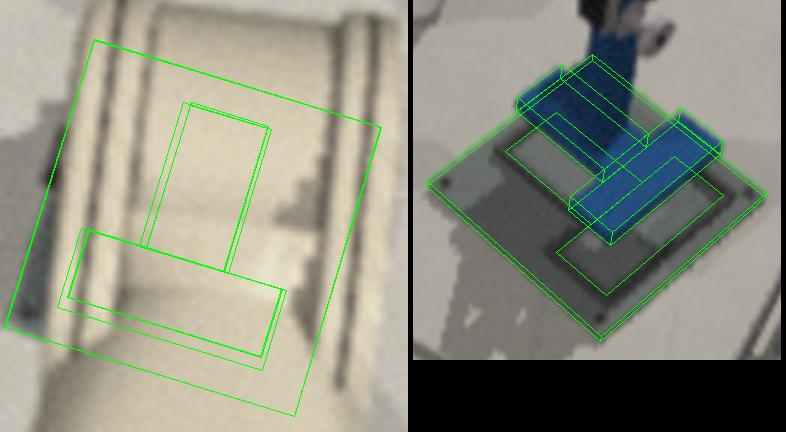

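The overlay of the held foot matches in the scene view, and so does the nest outline. Lowering to just above the strips, then seating.

```bash

python3 -m jog '[[[0.0007,0.0005,0.012,0,0,-0.1],[0,0,0.012,0,0,0],[0,0,0,0,0,0],[0,0,0,0,0,0]]]' >/dev/null
python3 go.py 0.5047 -0.0598 0.126 73.3
```

```text
t 9.22 pos [ 0.504  -0.0603  0.126 ] head 73.21 tilt [-0.001 -0.   ] q [-0.12  0.31 -0.12  1.14 -0.    0.17] F [-0.1  0.  -7.7] w 0.0281
dtool mm [-0.5  0.7  0. ] norm 0.9 rot [-0.04 -0.05 -0.09]
after-rot dtool mm [-0.5  0.7  0. ]
```

```bash

python3 -m jog '[[[-0.0005,0.0007,0.005,0,0,0],[0,0,0,0,0,0],[0,0,0.005,0,0,0],[0,0,0,0,0,0],[0,0,0,0,0,0]]]' >/dev/null
python3 go.py 0.5047 -0.0598 0.112 73.3
```

```text
t 9.85 pos [ 0.5053 -0.0598  0.1159] head 73.21 tilt [ 0.    -0.001] q [-0.12  0.32 -0.14  1.11 -0.    0.18] F [ 0.6  0.2 -8. ] w 0.0286
dtool mm [ 0.6 -0.2  3.9] norm 4.0 rot [-0.03  0.02 -0.09]
after-rot dtool mm [ 0.6 -0.2  3.9]
```

```bash

python3 -m jog '[[[0.0005,0,0.003,0,0,0],[0,0,0,0,0,0],[0,0,0,0,0,0]]]' >/dev/null
python3 go.py 0.5047 -0.0598 0.112 73.3
python3 -m jog '[[[0,0,0.002,0,0,0],[0,0,0,0,0,0],[0,0,0,0,0,0]]]' >/dev/null
python3 go.py 0.5047 -0.0598 0.112 73.3
```

```text
t 10.22 pos [ 0.5049 -0.0597  0.1129] head 73.22 tilt [ 0.001 -0.001] q [-0.12  0.32 -0.15  1.11 -0.    0.18] F [-0.3 -0.4 -8.7] w 0.0286
dtool mm [ 0.2 -0.2  0.9] norm 0.9 rot [-0.02  0.04 -0.08]
after-rot dtool mm [ 0.2 -0.2  0.9]
t 10.6 pos [ 0.5055 -0.0597  0.112 ] head 73.21 tilt [ 0.002 -0.001] q [-0.12  0.32 -0.15  1.1  -0.    0.18] F [-1.2 -0.1 -7.8] w 0.0287
dtool mm [ 0.7 -0.3  0. ] norm 0.8 rot [-0.    0.15 -0.09]
after-rot dtool mm [ 0.7 -0.3  0. ]
```

```bash

python3 -m jog '[[[0.0005,0,0.002,0,0,0],[0,0,0,0,0,0],[0,0,0,0,0,0]]]' >/dev/null
python3 go.py 0.5047 -0.0598 0.112 73.3
```

```text
t 10.97 pos [ 0.5061 -0.0597  0.1121] head 73.22 tilt [ 0.006 -0.001] q [-0.12  0.32 -0.15  1.1  -0.    0.18] F [-0.1  0.6 -6.2] w 0.0286
dtool mm [ 1.3 -0.5  0.1] norm 1.4 rot [ 0.02  0.34 -0.08]
after-rot dtool mm [ 1.3 -0.5  0.1]
```

Contact at TCP z 0.112, exactly the seat height. Opening and rising.

```bash

python3 -m jog '[[[0,0,0,0,0,0],[0,0,0,0,0,0],[0,0,0,0,0,0],[0,0,0,0,0,0],[0,0,0,0,0,0],[0,0,0,0,0,0]]]' 0.0854 >/dev/null
python3 go.py 0.5047 -0.0598 0.112 73.3
python3 -m jog '[[[0,0,-0.02,0,0,0],[0,0,-0.03,0,0,0],[0,0,-0.03,0,0,0],[0,0,0,0,0,0]]]' >/dev/null
python3 go.py 0.5047 -0.0598 0.17 73.3
```

```text
t 11.72 pos [ 0.5095 -0.0601  0.1149] head 73.21 tilt [ 0.013 -0.002] q [-0.12  0.32 -0.14  1.1  -0.    0.18] F [0.6 0.  0.6] w 0.0852
dtool mm [ 4.7 -1.1  2.8] norm 5.6 rot [ 0.11  0.78 -0.09]
after-rot dtool mm [ 4.7 -1.1  2.9]
t 12.22 pos [ 0.5077 -0.0599  0.1961] head 73.21 tilt [ 0.011 -0.002] q [-0.12  0.26 -0.    1.3  -0.    0.18] F [ 0.5  0.2 -0.8] w 0.0851
dtool mm [ 3.2 -0.8 26.1] norm 26.3 rot [ 0.08  0.64 -0.09]
after-rot dtool mm [ 2.9 -0.8 26.1]
```

```bash

python3 -m jog '[[[0.003,-0.0008,0,0,0.6,0],[0,0,0,0,0,0],[0,0,0,0,0,0],[0,0,0,0,0,0],[0,0,0,0,0,0],[0,0,0.02,0,0,0],[0,0,0,0,0,0]]]' 0.0 >/dev/null
python3 go.py 0.5047 -0.0598 0.154 73.3
python3 seat.py 2>/dev/null | tail -1
python3 - <<'E'
from ov import *
C=load();p=(.5047,-.0598,np.radians(-16.7),.006)
ov(C,[(p,[P*.965 for P in stand])],[("scene",(305,130,405,275),4),("top",(285,190,365,265),4)],"pics/H.png")
E
```

```text
t 13.1 pos [ 0.502  -0.0595  0.1717] head 73.21 tilt [-0.006  0.002] q [-0.12  0.28 -0.04  1.26  0.    0.17] F [0.4 0.4 1. ] w -0.0001
dtool mm [-2.8  0.5 17.7] norm 17.9 rot [ 0.01 -0.39 -0.09]
after-rot dtool mm [-2.7  0.5 17.7]
['scene'] [ 0.4935 -0.0214 -0.2888] -16.55 0.32
```

View pics/H.png

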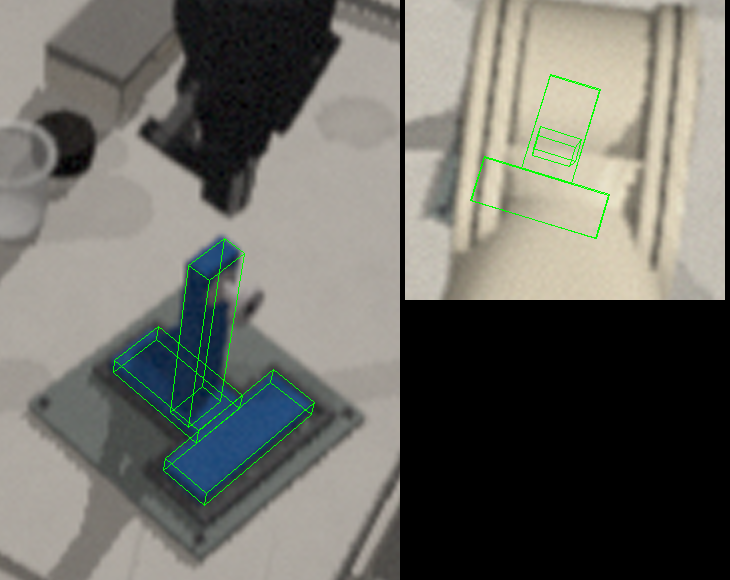

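The stand sits flat in the nest the right way round, top at about (360,193) in scene px, with the fingertips straight above it. Now the press.

```bash

python3 -m jog '[[[-0.0027,0.0005,0.01,0,-0.4,0],[0,0,0,0,0,0],[0,0,0.005,0,0,0],[0,0,0,0,0,0]]]' >/dev/null
python3 go.py 0.5047 -0.0598 0.154 73.3
python3 -m jog '[[[0,0,0.003,0,0,0],[0,0,0.003,0,0,0]]]' >/dev/null
python3 go.py 0.5047 -0.0598 0.154 73.3
```

```text
t 13.8 pos [ 0.5073 -0.06    0.1589] head 73.21 tilt [ 0.007 -0.001] q [-0.12  0.28 -0.07  1.21  0.    0.18] F [-0.2 -0.9 -0.3] w -0.0001
dtool mm [ 2.6 -0.6  4.9] norm 5.5 rot [ 0.08  0.41 -0.09]
after-rot dtool mm [ 2.6 -0.5  4.9]
t 14.05 pos [ 0.5076 -0.0601  0.1528] head 73.21 tilt [ 0.008 -0.001] q [-0.12  0.29 -0.08  1.2   0.    0.18] F [ 0.4 -1.4  0.3] w -0.0003
dtool mm [ 2.9 -0.6 -1.2] norm 3.2 rot [ 0.09  0.45 -0.09]
after-rot dtool mm [ 2.9 -0.6 -1.2]
```

```bash

python3 -m jog '[[[0.0027,-0.0005,0,0,0.4,0],[0,0,0.002,0,0,0]]]' >/dev/null
python3 go.py 0.5047 -0.0598 0.154 73.3|head -1
python3 -m jog '[[[0,0,0.002,0,0,0],[0,0,0.002,0,0,0]]]' >/dev/null
python3 go.py 0.5047 -0.0598 0.154 73.3|head -1
```

```text
t 14.3 pos [ 0.5046 -0.0597  0.1506] head 73.21 tilt [0.001 0.001] q [-0.12  0.29 -0.08  1.2   0.    0.17] F [-0.  -0.1 -0. ] w 0.0001
t 14.55 pos [ 0.5047 -0.0598  0.1464] head 73.21 tilt [0.001 0.001] q [-0.12  0.29 -0.09  1.19  0.    0.17] F [-0.3  0.4 -0.1] w -0.0001
```

```bash

python3 -m jog '[[[0,0,0.0015,0,0,0],[0,0,0.001,0,0,0]]]' >/dev/null
python3 go.py |head -1
python3 -m jog '[[[0,0,0.0015,0,0,0],[0,0,0.001,0,0,0]]]' >/dev/null
python3 go.py |head -1
```

```text
t 14.8 pos [ 0.5046 -0.0597  0.1436] head 73.21 tilt [0.001 0.001] q [-0.12  0.29 -0.1   1.18  0.    0.17] F [-0.4  0.2 -0.6] w 0.0001
t 15.05 pos [ 0.5047 -0.0597  0.1409] head 73.21 tilt [0.001 0.001] q [-0.12  0.3  -0.1   1.17  0.    0.17] F [ 0.6 -0.4 -0. ] w -0.0001
```

No contact where it was expected, so I'll look.

```bash
python3 - <<'E'
from ov import *
C=load(); e=np.array(bot.get_obs()["eef_pos"]); print(proj(C["scene"],[e,[.5047,-.0598,.149]]))
ov(C,[((.5047,-.0598,np.radians(-16.7),.006),stand[2:]),((e[0],e[1],0,e[2]),[B(-2,2,-2,2,0,1)])],[("scene",(335,165,395,240),8)],"pics/I.png")
E
```

```text
[[358.41613044 196.65650593]
 [358.73254882 194.30824112]]
```

View pics/I.png

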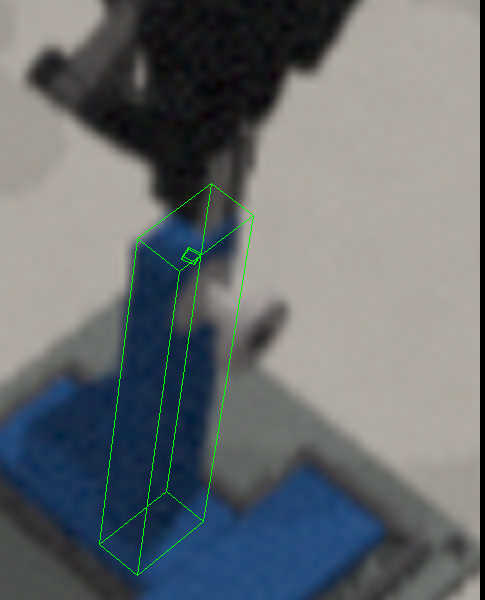

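```bash
python3 - <<'E'
from fit import *
a=np.mean([bot.camera("scene")["pixels"].astype(float) for _ in range(4)],0)[172:212,340:380,::-1]
a=cv2.resize(np.clip(a*1.6,0,255).astype(np.uint8),None,fx=15,fy=15,interpolation=cv2.INTER_CUBIC);cv2.imwrite("pics/J.png",a)
print(bot.get_obs()["ft_force"])
E
```

```text
[ 0.01298535  0.04081542 -0.26490859]
```

View pics/J.png

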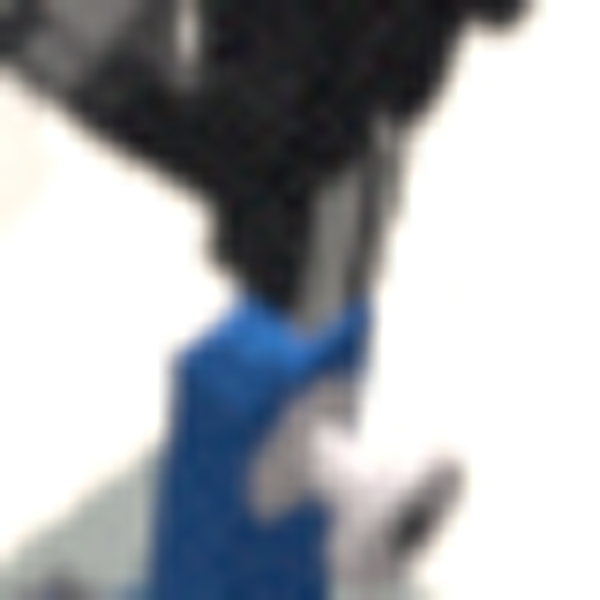

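```bash
cat > sf.py <<'E'
from ov import *
C=load(); c=C["scene"]; k=5; roi=(305,160,405,275)
m=mask(c,"blue",roi,k)
for sc in (.95,.965,.98,1.0):
    S=[P*sc for P in stand+[rib]]; yaw=np.radians(-16.7)
    ig=cv2.dilate(rend(c,[.505,-.06,yaw,.006],[head*sc,pin*sc,rib*sc],k,m.shape).astype(np.uint8),np.ones((7,7)))>0
    f=lambda q:((rend(c,[q[0],q[1],q[2],.006],S,k,m.shape)^m)&~ig).sum()/m.sum()
    q0=np.array([.505,-.06,yaw])
    for d in (.006,.003): r=minimize(f,q0,method="Nelder-Mead",options=dict(initial_simplex=np.vstack([q0,q0+[d,0,0],q0+[0,d,0],q0+[0,0,d*6]]),xatol=1e-4,fatol=1e-4));q0=r.x
    print(sc,q0.round(4),np.degrees(q0[2]).round(1),round(r.fun,3))
E
python3 sf.py
```

```text
0.95 [ 0.5058 -0.0591 -0.2964] -17.0 0.08
0.965 [ 0.5065 -0.0595 -0.2914] -16.7 0.072
0.98 [ 0.5065 -0.0596 -0.2899] -16.6 0.086
1.0 [ 0.5063 -0.0608 -0.2939] -16.8 0.124
```

The stand is at about (0.506, -0.0595), so the fingertips are over its top; the picture shows them just above it. I'll continue down in small steps.

```bash

python3 -m jog '[[[-0.0015,0.0007,0.0,0,0,0],[0,0,0.002,0,0,0]]]' >/dev/null
python3 go.py .5062 -.0594 .14 73.3
python3 -m jog '[[[0,0,0.0015,0,0,0],[0,0,0.001,0,0,0]]]' >/dev/null
python3 go.py |head -1
python3 -m jog '[[[0,0,0.0015,0,0,0],[0,0,0.001,0,0,0]]]' >/dev/null
python3 go.py |head -1
```

```text
t 15.7 pos [ 0.5067 -0.0595  0.1393] head 73.21 tilt [0.001 0.001] q [-0.12  0.3  -0.1   1.17  0.    0.18] F [-0.5  0.6  0.3] w 0.0
dtool mm [ 0.5 -0.  -0.7] norm 0.9 rot [ 0.09  0.05 -0.09]
after-rot dtool mm [ 0.5 -0.  -0.7]
t 15.95 pos [ 0.5067 -0.0595  0.1364] head 73.22 tilt [0.001 0.001] q [-0.12  0.3  -0.1   1.16  0.    0.18] F [-0.4 -0.7 -0.8] w -0.0002
t 16.2 pos [ 0.5065 -0.0595  0.1336] head 73.21 tilt [0.001 0.001] q [-0.12  0.3  -0.11  1.16  0.    0.18] F [-0.2  0.1  0. ] w 0.0002
```

```bash
python3 - <<'E'
from fit import *
a=np.mean([bot.camera("scene")["pixels"].astype(float) for _ in range(4)],0)[165:215,335:385,::-1]
a=cv2.resize(np.clip(a*1.6,0,255).astype(np.uint8),None,fx=12,fy=12,interpolation=cv2.INTER_CUBIC);cv2.imwrite("pics/K.png",a)
E
```

```text
(no output)
```

View pics/K.png

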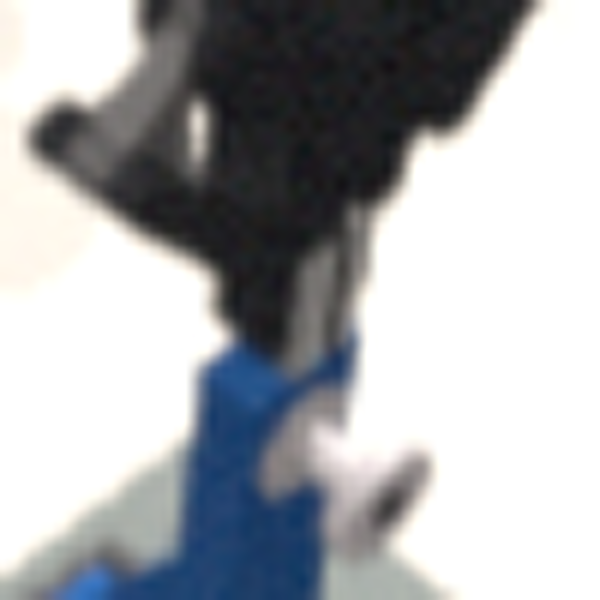

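The fingertip end shows about 3 px above the projected TCP, so the shut tips end roughly 10 mm short of it. The stand hasn't moved. Continuing until there is contact.

```bash

python3 -m jog '[[[0,0,0.001,0,0,0],[0,0,0.001,0,0,0]]]' |grep force
python3 -m jog '[[[0,0,0.001,0,0,0],[0,0,0.001,0,0,0]]]' |grep force
python3 go.py
```

```text
ft_force: [0.4, 0.3, 1.0]
ft_force: [-4.1, 0.2, 11.2]
t 16.9 pos [ 0.5069 -0.0595  0.1307] head 73.22 tilt [0.002 0.001] q [-0.12  0.31 -0.11  1.15  0.    0.18] F [-4.1  0.2 11.2] w 0.0001
```

Contact: about 11 N upward with no give, so it doesn't rock. I'll hold briefly, confirm, and retreat.

```bash

python3 -m jog '[[[0,0,0.0005,0,0,0],[0,0,0.0005,0,0,0]]]' |grep -E "force|pos"
python3 -m jog '[[[0,0,-0.01,0,0,0],[0,0,-0.03,0,0,0],[0,0,-0.05,0,0,0],[0,0,-0.05,0,0,0],[0,0,-0.02,0,0,0],[0,0,0,0,0,0]]]' >/dev/null
python3 sf.py|sed -n 2p; python3 go.py .4943 .2589 .27 -5.8
```

```text
eef_pos: [0.5069, -0.0595, 0.1307]
ft_force: [-1.0, -0.1, 4.5]
0.965 [ 0.5064 -0.0597 -0.2937] -16.8 0.06
t 18.0 pos [ 0.5055 -0.0596  0.2935] head 73.21 tilt [-0.002  0.002] q [-0.12  0.24  0.23  1.56  0.    0.17] F [-0.7 -0.5 -0.7] w 0.0002
dtool mm [102.7 301.6  24.1] norm 319.5 rot [-3.000e-02 -1.400e-01  7.901e+01]
after-rot dtool mm [315.7 -43.4  23.5]
```

```bash

python3 -m jog '[[[0,0,0,0,0,9.9],[0,0,0,0,0,9.9],[0,0,0,0,0,9.9],[0,0,0,0,0,9.9],[0,0,0,0,0,9.9],[0,0,0,0,0,9.9],[0,0,0,0,0,9.9],[0,0,0,0,0,9.5],[0,0,0,0,0,0]]]' 0.0854 >/dev/null
python3 go.py .4943 .2589 .27 -5.8
python3 -m jog '[[[0.045,-0.006,0,0,0,0],[0.055,-0.0075,0,0,0,0],[0.055,-0.0075,0,0,0,0],[0.055,-0.0075,0,0,0,0],[0.055,-0.0075,0,0,0,0],[0.035,-0.005,0,0,0,0],[0,0,0,0,0,0]]]' >/dev/null
python3 go.py .4943 .2589 .22 -5.8
```

```text
t 19.12 pos [ 0.4973 -0.0586  0.2755] head -8.11 tilt [-0.034  0.006] q [-0.12  0.26  0.2   1.55  0.    1.59] F [-0.8 -0.  -0.2] w 0.085
dtool mm [313.9 -47.5   7.4] norm 317.6 rot [-2.   -0.08 -2.31]
after-rot dtool mm [315.6 -35.1   5.5]
t 20.0 pos [0.4947 0.2516 0.2679] head -7.1 tilt [-0.047  0.002] q [0.46 0.38 0.35 1.58 0.02 2.15] F [ 0.4 -0.5 -0.2] w 0.0853
dtool mm [ 7.4  0.9 47.9] norm 48.5 rot [-2.71  0.22 -1.29]
after-rot dtool mm [ 7.2 -1.2 47.9]
```

```bash

python3 -m jog '[[[0.0074,0.001,0.005,-2.7,0.2,-1.3],[0,0,0,0,0,0],[0,0,0,0,0,0]]]' >/dev/null
python3 go.py .4943 .2589 .21 -5.8
```

```text
t 20.38 pos [0.4958 0.2565 0.2606] head -5.59 tilt [-0.004 -0.004] q [ 0.48  0.35  0.29  1.52 -0.    2.15] F [ 0.  -0.4  0.1] w 0.0851
dtool mm [ 2.4 -1.5 50.6] norm 50.7 rot [-0.18  0.23  0.21]
after-rot dtool mm [ 2.2 -1.7 50.6]
```

```bash

python3 -m jog '[[[0.0024,-0.0015,0.01,0,0.2,0.2],[0,0,0.03,0,0,0],[0,0,0.03,0,0,0],[0,0,0.02,0,0,0],[0,0,0.02,0,0,0],[0,0,0,0,0,0],[0,0,0,0,0,0]]]' >/dev/null
python3 go.py .4943 .2589 .128 -5.8
```

```text
t 21.25 pos [0.4953 0.255  0.1456] head -6.17 tilt [-0.005 -0.   ] q [0.47 0.39 0.05 1.23 0.   2.15] F [ 0.1  0.9 -0.3] w 0.0852
dtool mm [ 3.7 -1.3 17.6] norm 18.1 rot [-0.28  0.04 -0.37]
after-rot dtool mm [ 3.7 -1.4 17.6]
```

```bash

python3 -m jog '[[[0.0037,-0.0013,0.0176,-0.3,0,-0.3],[0,0,0,0,0,0],[0,0,0,0,0,0]]]' >/dev/null
python3 go.py .4943 .2589 .128 -5.8
python3 -m jog '[[[0,0,0,0,0,0],[0,0,0,0,0,0],[0,0,0,0,0,0],[0,0,0,0,0,0],[0,0,0,0,0,0],[0,0,0,0,0,0],[0,0,0,0,0,0]]]' 0.0 >/dev/null
python3 go.py .4943 .2589 .128 -5.8
```

```text
t 21.62 pos [0.4967 0.2596 0.1314] head -5.91 tilt [0.006 0.002] q [ 0.48  0.4   0.02  1.19 -0.    2.16] F [1.2 0.1 0.9] w 0.0855
dtool mm [-0.9 -2.3  3.3] norm 4.2 rot [ 0.31 -0.15 -0.11]
after-rot dtool mm [-0.9 -2.3  3.4]
t 22.5 pos [0.4983 0.2601 0.1338] head -5.93 tilt [0.01  0.004] q [ 0.48  0.39  0.02  1.19 -0.    2.16] F [-0.1  0.8  0.4] w 0.0081
dtool mm [-1.6 -3.9  5.7] norm 7.1 rot [ 0.53 -0.28 -0.13]
after-rot dtool mm [-1.6 -3.8  5.8]
```

Gripped (8.1 mm, with the same roughly 1.6 mm squeeze as on the stand). Lifting, levelling, and measuring the tray in hand.

```bash

python3 -m jog '[[[0,0,-0.015,0,0,0],[0,0,-0.02,0,0,0],[0,0,-0.02,0,0,0],[0,0,0,0,0,0],[0,0,0,0,0,0]]]' >/dev/null
python3 go.py .49 .2589 .19 -5.8
```

```text
t 23.12 pos [0.4963 0.2591 0.1904] head -5.92 tilt [0.006 0.002] q [ 0.48  0.36  0.13  1.33 -0.    2.16] F [ 0.3 -0.5 -2.6] w 0.0078
dtool mm [-0.8 -6.2  0.4] norm 6.3 rot [ 0.31 -0.14 -0.12]
after-rot dtool mm [-0.8 -6.2  0.4]
```

```bash

python3 -m jog '[[[0,0,0,0.3,-0.14,0],[0,0,0,0,0,0],[0,0,0,0,0,0]]]' >/dev/null
python3 go.py .49 .2589 .19 -5.8|head -1
cat > tf.py <<'E'
from ov import *
import sys
# args: x y yaw z guess; rois from guess; fits below-tab parts (tab is hidden by fingers)
q0=np.array([float(v) for v in sys.argv[1:5]]); q0[2]=np.radians(q0[2]); C=load(); k=5
for w in (["scene"],["top"],["scene","top"]):
    ms={};W={}
    for n in w:
        u=np.vstack([proj(C[n],T(q0,P)) for P in tray]); lo=(u.min(0)-8).astype(int); hi=(u.max(0)+8).astype(int)
        ms[n]=mask(C[n],"yellow",(max(lo[0],0),max(lo[1],0),hi[0],hi[1]),k)
        W[n]=~(cv2.dilate(rend(C[n],q0,[B(-5,5,-18,18,115,168),B(-22,22,-16,16,120,215)],k,ms[n].shape).astype(np.uint8),np.ones((7,7)))>0)
    if any(m.sum()<2000 for m in ms.values()): print(w,"hidden"); continue
    f=lambda q:sum(((rend(C[n],q,tray,k,ms[n].shape)^ms[n])&W[n]).sum()/ms[n].sum() for n in w)
    q=q0.copy()
    free=4 if len(w)>1 else 3
    for d in (.008,.003):
        S=np.vstack([q[:free]]+[q[:free]+np.eye(free)[i]*d*[1,1,8,1][i] for i in range(free)])
        g=lambda p:f(np.r_[p,q0[free:]])
        r=minimize(g,q[:free],method="Nelder-Mead",options=dict(initial_simplex=S,xatol=1e-4,fatol=1e-4)); q[:free]=r.x
    print(w,q.round(4),np.degrees(q[2]).round(2),round(r.fun,3),[int(ms[n].sum()) for n in w])
E
python3 tf.py .497 .2585 -5.8 .056
```

```text
t 23.5 pos [0.4951 0.2585 0.1883] head -5.92 tilt [-0.004 -0.002] q [ 0.48  0.37  0.13  1.34 -0.    2.16] F [-0.2  0.6 -2.7] w 0.0082
['scene'] [ 0.4924  0.2572 -0.0935  0.056 ] -5.36 0.015 [50572]
['top'] [ 0.4921  0.2559 -0.0979  0.056 ] -5.61 0.053 [16565]
['scene', 'top'] [ 0.4925  0.2566 -0.0932  0.0546] -5.34 0.07 [50572, 16565]
```

The tray is at (0.4923, 0.2568, 0.055), tight agreement from both views. Next I need the pin height, so I'll fit the seated stand in both views with separate horizontal and vertical scales.

```bash
cat > s2.py <<'E'
from ov import *
C=load(); k=6; R={"scene":(305,160,405,275),"top":(285,190,360,265)}
yaw=np.radians(-16.7)
for w in (["scene"],["top"],["scene","top"]):
    ms={n:mask(C[n],"blue",R[n],k) for n in w}
    ig={n:cv2.dilate(rend(C[n],[.5062,-.0596,yaw,.006],[head*.97,pin*.97,rib*.97],k,ms[n].shape).astype(np.uint8),np.ones((9,9)))>0 for n in w}
    f=lambda q:sum(((rend(C[n],[q[0],q[1],q[2],.006],[P*[q[3],q[3],q[4]] for P in stand],k,ms[n].shape)^ms[n])&~ig[n]).sum()/ms[n].sum() for n in w)
    q=np.array([.5062,-.0596,yaw,.97,.97])
    for d in (.006,.003,.002): r=minimize(f,q,method="Nelder-Mead",options=dict(initial_simplex=np.vstack([q]+[q+np.eye(5)[i]*d*[1,1,6,6,6][i] for i in range(5)]),xatol=1e-4,fatol=1e-4,maxiter=400));q=r.x
    print(w,q.round(4),round(r.fun,3))
# upright-top centroid: bright top face? report blue levels along the upright axis in scene
c=C["scene"]
for z in np.arange(.138,.166,.003):
    u=proj(c,[[.5062,-.0596,z]])[0]; print(round(z,3),u.round(1),c["pixels"][int(round(u[1])),int(round(u[0]))])
E
python3 s2.py
```

```text
['scene'] [ 0.5064 -0.0597 -0.2946  0.966   0.9703] 0.056
['top'] [ 0.5076 -0.0602 -0.2907  1.0202  0.985 ] 0.036
['scene', 'top'] [ 0.5071 -0.0608 -0.2978  1.0001  0.9554] 0.143
0.138 [357.6 197.2] [28 56 93]
0.141 [357.8 196.4] [ 33  66 113]
0.144 [357.9 195.5] [ 33  66 113]
0.147 [358.  194.7] [ 29  72 117]
0.15 [358.1 193.8] [ 31  70 116]
0.153 [358.3 192.9] [ 36  73 119]
0.156 [358.4 192.1] [ 33  69 117]
0.159 [358.5 191.2] [ 51  81 121]
0.162 [358.6 190.3] [ 54  81 121]
0.165 [358.7 189.4] [107 114 131]
```

The edge profile along the upright supports the full 148 mm height, so pin z is about 0.133. Tray z is TCP z minus 0.1338. The slide starts at TCP (0.516, 0.018, 0.187) with heading -17.2°.

```bash

python3 -m jog '[[[0,0,-0.005,0,0,5.6],[0,0,-0.005,0,0,5.7],[0,0,0,0,0,0]]]' >/dev/null
python3 go.py .5159 .0178 .195 -17.2
```

```text
t 24.07 pos [0.4953 0.2586 0.1989] head -17.51 tilt [-0.003 -0.002] q [ 0.48  0.36  0.15  1.36 -0.    2.36] F [ 0.4 -0.5 -1.3] w 0.008
dtool mm [-223.5   92.1    4.2] norm 241.7 rot [-0.13  0.14 -0.31]
after-rot dtool mm [-224.    90.9    3.9]
```

```bash

python3 -m jog '[[[-0.03,0.0123,0,0,0,-0.3],[-0.04,0.0163,0,0,0,0],[-0.04,0.0163,0,0,0,0],[-0.04,0.0163,0,0,0,0],[-0.03,0.0123,0,0,0,0],[-0.02,0.0082,0,0,0,0],[0,0,0,0,0,0],[0,0,0,0,0,0]]]' >/dev/null
python3 go.py .5159 .0178 .19 -17.2
```

```text
t 25.07 pos [0.5156 0.0382 0.1977] head -16.3 tilt [-0.002 -0.001] q [ 0.07  0.28  0.03  1.32 -0.    1.93] F [ 0.8 -0.2 -1.6] w 0.0079
dtool mm [-19.5   6.    7.7] norm 21.8 rot [-0.12  0.09  0.9 ]
after-rot dtool mm [-19.4   6.3   7.7]
```

```bash

python3 -m jog '[[[-0.01,0.003,0.005,0,0,0.9],[-0.009,0.003,0.003,0,0,0],[0,0,0,0,0,0]]]' >/dev/null
python3 go.py .5159 .0178 .187 -17.2
python3 -m jog '[[[0,0,0,0,0,0],[0,0,0,0,0,0]]]' >/dev/null
python3 go.py .5159 .0178 .187 -17.2; python3 tf.py .5129 .0166 -16.8 .0535;python3 sf.py|tail -1; python3 s2.py|head -2
```

```text
t 25.45 pos [0.5156 0.0187 0.1888] head -17.04 tilt [-0.003 -0.001] q [ 0.04  0.28  0.01  1.3  -0.    1.9 ] F [-0.3 -0.  -2.1] w 0.0084
dtool mm [-0.7  0.5  1.8] norm 2.0 rot [-0.16  0.1   0.16]
after-rot dtool mm [-0.7  0.5  1.8]
t 25.7 pos [0.5156 0.0189 0.1888] head -17.02 tilt [-0.003 -0.001] q [ 0.04  0.28  0.01  1.3  -0.    1.9 ] F [ 0.  -0.4 -1.4] w 0.0083
dtool mm [-1.   0.6  1.8] norm 2.1 rot [-0.16  0.08  0.18]
after-rot dtool mm [-1.   0.6  1.8]
['scene'] [ 0.5134  0.0174 -0.2904  0.0535] -16.64 0.019 [42022]
['top'] [0.5367 0.0218 0.0179 0.0535] 1.02 1.286 [9779]
['scene', 'top'] [ 0.5133  0.0172 -0.2929  0.0535] -16.78 1.45 [42022, 9779]
1.0 [ 0.5052 -0.069  -0.3502] -20.1 0.931
['scene'] [ 0.5049 -0.0721 -0.1354  0.5735  0.9161] 0.591
['top'] [ 0.5071 -0.0607 -0.2831  1.0093  0.9589] 0.148
```

The tray is -15.6 mm in the stand's x (target -16) and +75.8 mm in y. Sliding in stages.

```bash

python3 -m jog '[[[-0.01,-0.0003,0.0018,-0.15,0,0],[-0.01,0,0,0,0,0],[0,0,0,0,0,0]]]' >/dev/null
python3 go.py .4942 -.054 .187 -17.1
python3 -m jog '[[[-0.01,0,0,0,0,0],[-0.007,0,0,0,0,0],[0,0,0,0,0,0]]]' >/dev/null
python3 go.py .4942 -.054 .187 -17.1
```

```text
t 26.38 pos [ 0.5088 -0.0017  0.1869] head -17.03 tilt [-0.001 -0.002] q [-0.    0.27 -0.01  1.29 -0.    1.87] F [-0.1  0.5 -1.2] w 0.0078
dtool mm [-54.3   1.3  -0. ] norm 54.3 rot [-0.01  0.11  0.07]
after-rot dtool mm [-54.3   1.4  -0.1]
t 26.75 pos [ 0.5035 -0.0196  0.1871] head -17.08 tilt [-0.    -0.002] q [-0.04  0.26 -0.03  1.29 -0.    1.83] F [ 0.3  0.8 -2. ] w 0.0078
dtool mm [-35.6   1.3   0.1] norm 35.7 rot [0.01 0.11 0.02]
after-rot dtool mm [-35.6   1.3   0.1]
```

```bash

python3 -m jog '[[[-0.007,0,0,0,0,0],[-0.005,0,0,0,0,0],[0,0,0,0,0,0]]]' >/dev/null
python3 go.py .4942 -.054 .187 -17.1|head -2
python3 -m jog '[[[-0.007,0,0,0,0,0],[-0.005,0,0,0,0,0],[0,0,0,0,0,0]]]' >/dev/null
python3 go.py .4942 -.054 .187 -17.1
python3 tf.py .4955 -.043 -16.8 .0535|head -1
```

```text
t 27.12 pos [ 0.4998 -0.0317  0.1871] head -17.07 tilt [-0.    -0.002] q [-0.06  0.25 -0.03  1.28 -0.    1.81] F [-0.2 -0.6 -1.8] w 0.0082
dtool mm [-22.9   1.2   0.2] norm 23.0 rot [0.02 0.1  0.03]
t 27.5 pos [ 0.496  -0.0439  0.1871] head -17.05 tilt [-0.    -0.002] q [-0.09  0.25 -0.04  1.28 -0.    1.78] F [ 0.2 -0.5 -2.2] w 0.008
dtool mm [-10.2   1.2   0.1] norm 10.3 rot [0.01 0.1  0.05]
after-rot dtool mm [-10.2   1.2   0.1]
['scene'] [ 0.4937 -0.0447 -0.2826  0.0535] -16.19 0.055 [37666]
```

```bash

python3 -m jog '[[[-0.006,0,0,0,0,0],[-0.0042,0.0003,0,0,0,0],[0,0,0,0,0,0]]]' >/dev/null
python3 go.py .4942 -.054 .187 -17.1
python3 tf.py .492 -.0546 -16.8 .0535|head -1
```

```text
t 27.98 pos [ 0.4933 -0.0539  0.1871] head -17.01 tilt [-0.    -0.002] q [-0.11  0.24 -0.05  1.28 -0.    1.76] F [ 0.7  0.8 -2.4] w 0.0082
dtool mm [0.2 0.8 0.1] norm 0.9 rot [0.02 0.09 0.09]
after-rot dtool mm [0.2 0.8 0.1]
['scene'] [ 0.4908 -0.055  -0.285   0.0535] -16.33 0.062 [36884]
```

The tray is centred over the pin (residual about 0 mm). Lowering with force checks.

```bash

python3 -m jog '[[[0,0,0.003,0,0,0],[0,0,0.003,0,0,0],[0,0,0,0,0,0]]]' >/dev/null
python3 go.py .4933 -.0539 .1755 -17
python3 -m jog '[[[0,0,0.002,0,0,0],[0,0,0.001,0,0,0]]]' >/dev/null
python3 go.py .4933 -.0539 .1755 -17
```

```text
t 28.45 pos [ 0.4934 -0.0534  0.1805] head -16.97 tilt [-0.    -0.001] q [-0.11  0.25 -0.06  1.27 -0.    1.76] F [-0.1 -0.1 -2.9] w 0.0077
dtool mm [-0.4  0.1  5. ] norm 5.0 rot [0.   0.08 0.03]
after-rot dtool mm [-0.4  0.1  5. ]
t 28.7 pos [ 0.4934 -0.0534  0.1773] head -16.96 tilt [-0.    -0.001] q [-0.11  0.25 -0.06  1.26 -0.    1.76] F [ 0.1  0.2 -1.4] w 0.0083
dtool mm [-0.5  0.1  1.8] norm 1.9 rot [0.   0.08 0.04]
after-rot dtool mm [-0.5  0.1  1.8]
```

```bash

python3 -m jog '[[[0,0,0.001,0,0,0],[0,0,0.001,0,0,0]]]' >/dev/null
python3 go.py |head -1
python3 -m jog '[[[0,0,0.001,0,0,0],[0,0,0.001,0,0,0]]]' >/dev/null
python3 go.py |head -1
python3 -m jog '[[[0,0,0.001,0,0,0],[0,0,0.001,0,0,0]]]' >/dev/null
python3 go.py |head -1
```

```text
t 28.95 pos [ 0.4936 -0.0534  0.1755] head -16.96 tilt [ 0.    -0.001] q [-0.11  0.25 -0.07  1.25 -0.    1.76] F [-0.4  0.6  3.2] w 0.0081
t 29.2 pos [ 0.4941 -0.0534  0.1754] head -16.96 tilt [ 0.003 -0.002] q [-0.11  0.25 -0.07  1.25 -0.    1.76] F [-1.9  0.4  5.7] w 0.0079
t 29.45 pos [ 0.4941 -0.0534  0.1754] head -16.96 tilt [ 0.004 -0.002] q [-0.11  0.25 -0.07  1.25 -0.    1.76] F [-2.4 -1.2  4.8] w 0.0078
```

It seated at TCP z 0.1755, exactly as predicted. Releasing.

```bash

python3 -m jog '[[[0,0,0,0,0,0],[0,0,0,0,0,0],[0,0,0,0,0,0],[0,0,0,0,0,0]]]' 0.04 >/dev/null
python3 go.py |head -1
python3 -m jog '[[[0,0,-0.01,0,0,0],[0,0,-0.02,0,0,0],[0,0,-0.03,0,0,0],[0,0,-0.04,0,0,0],[0,0,-0.04,0,0,0],[0,0,0,0,0,0]]]' >/dev/null
python3 go.py |head -1; python3 tf.py .4908 -.055 -16.6 .042|head -1
```

```text
t 29.95 pos [ 0.4948 -0.0535  0.1757] head -16.96 tilt [ 0.006 -0.002] q [-0.11  0.25 -0.07  1.25 -0.    1.76] F [ 0.3 -0.1 -0.5] w 0.0397
t 30.7 pos [ 0.4939 -0.0532  0.3227] head -16.96 tilt [ 0.007 -0.002] q [-0.11  0.21  0.26  1.61 -0.    1.76] F [ 0.1  0.3 -0.7] w 0.04
['scene'] [ 0.4935 -0.0548 -0.2804  0.042 ] -16.07 0.062 [37373]
```

```bash

python3 -m jog '[[[0.05,0,0,0,0,0],[0.06,0,0,0,0,0],[0.06,0,0,0,0,0],[0.05,0,0,0,0,0],[0,0,0,0,0,0],[0,0,0,0,0,0],[0,0,0,0,0,0]]]' >/dev/null
python3 go.py |head -1
python3 - <<'E'
from ov import *
C=load();p=(.5064,-.0597,np.radians(-16.7),.006); a=np.radians(-16.7)
pm=T(np.array(p),np.array([[-.016,0,.127]]))[0]
ov(C,[((pm[0],pm[1],a,pm[2]-.091),tray)],[("scene",(300,120,420,280),4),("top",(285,185,365,265),3)],"pics/L.png")
D=cv2.imread("pics/top0.png").astype(int);d=np.abs(C["top"]["pixels"][:,:,::-1].astype(int)-D).max(2)
for nm,(x,y) in dict(beaker=(349,164),bottle=(287,163),vial=(247,174)).items(): print(nm,d[y-14:y+14,x-12:x+12].mean().round(1))
E
```

```text
t 31.68 pos [0.5546 0.1601 0.3074] head -17.27 tilt [-0.018 -0.007] q [ 0.28  0.41  0.5   1.68 -0.    2.15] F [ 0.2 -1.4 -0.1] w 0.0401
beaker 7.4
bottle 7.2
vial 8.1
```

View pics/L.png

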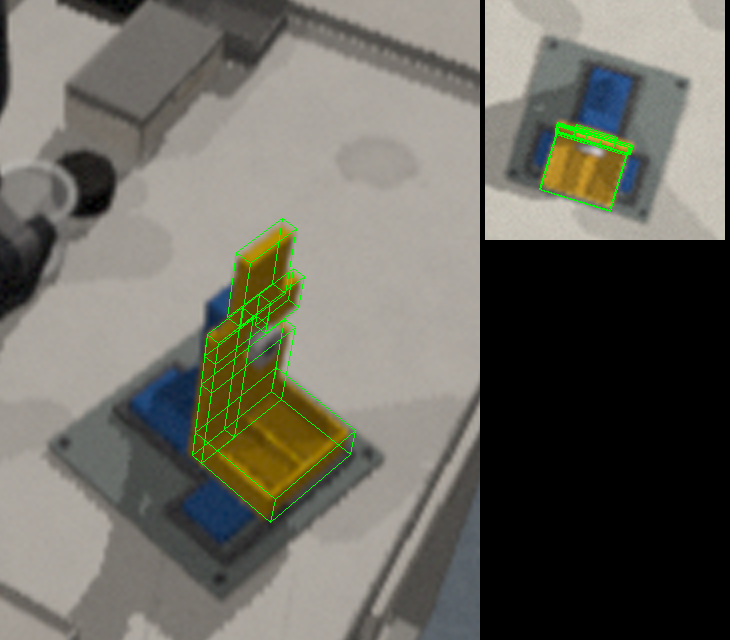

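The tray hangs on the pin at its predicted pose, with the head visible in front of the plate at about (366,207) scene px. The stand is seated, the bystanders show only image noise, and the robot is clear. Handing in.

```bash
python3 -c "
from workcell import bot
bot.job_done()"
```

```text
the job is handed in; nothing more can be done
```

The job is done and handed in at about 32 s on the robot's clock. The stand is seated in the nest, its top has been pressed, and the tray hangs on the pin with nothing touching it.

- **Stand:** It went into the T nest the right way round. It seated at exactly the expected height (6 mm above where it stood on the table), and the images put it within about 2 mm of the nest position.
- **Press check:** The fingertips pressed the top with about 4 to 11 N, and the stand neither gave way nor moved.
- **Tray:** It slid over the pin with no contact force and was lowered about 12 mm until it rested on the pin at the predicted height, then released. The last picture shows it hanging at the predicted pose with the pin's head in front of the plate.
- **Bystanders:** The beaker, bottle and vial show only image noise against the first picture.

Some readings disagreed:

- **Fingertip height:** Contact on the stand's top came with the reported TCP about 20 mm lower than expected, so the shut fingertips seem to end short of the TCP.
- **Stand size:** The outline fits first made the stand look about 4% small. A check of the upright's edge and the heights at which things seated supported the sizes in the text.
- **Tray offset:** The fit just after release put the tray 1 to 3 mm off its predicted place, within the play on the pin.

I viewed 13 pictures, three more than the budget of 10.

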